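# Open the cassette reader on the blood-typing bench

## Task

The small bench reader is shut with a test cassette inside. Press the release tab on its front so that the lid springs up by itself, then push the lid all the way back until it stays fully open. Use the fingertips only: do not pick up or move the cassette, the dropper bottles or the slide box, and leave the tab released.

Things in the scene. Friction and masses are not known exactly. Their poses are not given: they have to be found in the camera images.
- reader: White plastic box fixed to the counter, 150 mm deep (x: 70 mm before to 80 mm behind the origin), 130 wide (y), 65 high, with a grey lid with a dark square window on top. Origin under its middle, on the counter; x points from the tab (front, towards the robot) to the hinge (back), z up. Place and yaw (to 0.5 rad) vary. The well under the lid is open at the top, floor 45 mm above the counter.
- tab_pad (a point): Where to press: ribbed top of the black tab (sticks out 40 mm, 44 wide) at the middle of the reader's front; at rest 105 mm before the reader's origin, 46 mm above the counter. Pushed down, it rocks about a pivot 27 mm behind this point and swings the latch hook (24 mm wide, stands on the pivot, top 80 mm above the counter) forward, off the lid. Press 20 mm or more before the pivot.
- tab (a joint): Release tab, rad: 0 at rest, 0.25 fully pressed (pad about 7 mm down, 5 N). The lid is unlatched above about 0.13 rad. A spring brings it back to 0.
- lid (a joint): Lid, rad: 0 shut and latched, 1.9 fully open (stop, leaning back). Unlatched, a plunger lifts it to about 0.8 within a second, where it rests. Further it is light (100 g, damped, under 2 N at the front edge); let go below about 1.57 it sinks back to about 0.8, beyond 1.65 it falls open by itself in 1 to 2 s and stays.
- lid_hinge (a point): Middle of the lid's hinge axis, 60 mm behind the reader's origin, 70 mm above the counter. The axis is the reader's y axis.
- lid_front (a point): Tip of the latch lug (30 mm wide, 6 thick) at the middle of the lid's front edge, 132.5 mm from the hinge axis. The lid proper (112 mm wide, 8 thick) ends 6.5 mm short of it. Height above the counter: 70 mm shut, about 165 mm with the lid at 0.8 rad. A finger standing before the risen edge, moving back and up along its arc (up as well as back, or friction jams it), opens it.
- cassette_mid (a point): Centre of the loose white test cassette lying in the well, 60 x 24 x 6 mm. Not to be moved.
- dropper_a_mid (a point): Centre of a standing amber dropper bottle with black bulb, 28 mm across, 82 mm high, loose. Not to be moved.
- dropper_b_mid (a point): Centre of a second such dropper bottle. Not to be moved.
- slide_box_mid (a point): Centre of a small loose slide box, clear with a blue cover, 40 x 50 x 30 mm. Not to be moved.

How it is judged (in metres and radians):
On the way, in this order (a step that is already met when the one before it is completed fails the run):
1. the release tab is pressed (value of joint tab above 0.08 rad).
2. the lid has sprung up by itself and is part open (value of joint lid between 0.5 and 1.2 rad), for 0.2 s.
At the end, for the whole second after the job is handed in: The lid rests fully open (above 1.8 of 1.9 rad), the tab is back up (below 0.05 rad), and the cassette, both dropper bottles and the slide box are within 15 mm of where they were, the last three upright (within 0.2 rad) (value of joint lid above 1.8 rad and velocity of joint lid below 0.1 rad/s and value of joint tab below 0.05 rad and distance of each of cassette_mid, dropper_a_mid, dropper_b_mid, slide_box_mid from where it was at the start of the episode below 0.015 m and angle between each of dropper_a_mid, dropper_b_mid, slide_box_mid's own z axis and vertical below 0.2 rad); the robot touches nothing.
It fails at once if the cassette is lifted or moved more than 15 mm (distance of cassette_mid from where it was at the start of the episode above 0.015 m).
It fails at once if a dropper bottle or the slide box is lifted, tipped or moved more than 15 mm (distance of any of dropper_a_mid, dropper_b_mid, slide_box_mid from where it was at the start of the episode above 0.015 m).
It also fails if it takes over 43 s, if anything falls off the work surface, if the arm or the gripper's body presses on something with over 40 N, if the wrist force passes 120 N, or if a joint passes its speed limit or range.

## Robot

A 7-joint arm with a two-finger parallel gripper is mounted at the origin on the work surface. World frame = base frame: x ahead of the robot, y to its left, z up, the work surface at z = 0. Lengths are in m, angles in degrees, forces in N, time in s.
With the tool pointing down it reaches from about 0.35 to 0.9 m from the base axis. Payload 7.2 kg.
Tool frame: the origin (TCP) lies midway between the tips of the shut fingers; the grasp point (between the pads) lies 19 mm behind it (robot.grip_depth is the distance from the TCP to the grasp point, in m); z points along the fingers, y is the line along which they close (so a half turn about z gives the same grasp; the last joint's range is limited). The gripper opens to 85 mm and grips with 20 to 120 N. Pads are 22 mm wide; open, the fingers measure 114 mm over their backs; the gripper's body (76 mm by 85 mm) begins 54 mm behind the grasp point. The pads swing forward as they close: fully open they stand 13 mm farther back than shut.
Start: joints at [-76.444, 23.554, -0.728, 91.456, 0.321, 64.991, -4.71], TCP at [0.188, 0.596, 0.231] pointing down, gripper open.
Joint ranges: [-169.25, 169.25], [-16.82, 113.86], [-84.01, 82.57], [7.8, 145.47], [-59.2, 239.2], [7.22, 106.19], [-163.78, 163.78]. Speed limits (degrees/s): [136.94, 136.94, 172.46, 172.46, 180, 180, 180].

## Interface

Orientations are given as [roll, pitch, yaw] about the fixed x, y, z axes, in that order (R = Rz(yaw) Ry(pitch) Rx(roll)).
In Python, from rig import readout, get_image, order, robot gives the robot as it stands.
- The arm moves only by the tool arm_command, never from a script. Its argument "targets" is a list of rows, each a list of 3 entries, a list of its own where there are three numbers: the shift along the tool's x, y, z in cm, then the turn, a rotation vector about the tool's x, y, z in degrees, then the gripper command: -1 is shut, 1 is fully open, values between are in proportion. A call has 1 to 20 rows; each row shifts and turns the commanded pose from where the row before left it, along the tool's axes as they then stand; what a row does not reach is not made up. A row lasts 1/12 s, in which the tool goes at most 41.7 mm and 7.16 degrees, less where a joint would pass 70% of its speed; a pose out of reach is approached as far as the arm can. A call with a gripper value outside its range is refused whole. The fingers move at their own pace and stop on an object; the grip force is fixed at half the most. Time passes only in rows, so rows that do not move let the fingers close. It gives the time, the measured TCP pose, the force, the opening and the grip force at its end, in the units of the state.
- readout.get_obs(): the state, without advancing time (a new reading comes with each control period).
- get_image(name): name is "scene" or "top"; returns a dict with "pixels" (400x640x3 uint8, red, green, blue), "mtx" (3x3 intrinsics, pixels), "dist_coeffs" ([k1, k2, p1, p2, k3] as OpenCV has them; the pictures are not rectified), "T" (4x4, takes a point from camera to world coordinates). Camera axes: x right, y down, z forward; pixel columns grow to the right and rows downward; lengths in m; the calibration is good to about 2 mm. A picture is of the moment at which its call begins. There is no depth.
- order.sign_off(): hands the job in; it is judged then, once.
The state is a dict: "time_s": time; "joint_positions": joint angles; "qvel": joint speeds; "joint_efforts": joint torques, N m; "ee_pos": TCP position; "tcp_rot": TCP orientation; "ft_force": force on the tool from outside, world axes, zero at the start; "torque": the same for the moment, N m; "finger_gap": finger opening in m; "grip_force": force on a finger pad.
Only numpy, scipy, OpenCV 4.12 (cv2) and the standard library are available. Lean on these libraries where they do the work, as an engineer would, in place of code of your own. Each camera call takes 0.05 s, during which the arm holds its last target. There are 200 camera calls.

## Working session

There is one attempt and no reset: what is moved stays moved. The work goes in short steps, Python scripts to look and compute and a tool call to move; the robot and the scene stay as the last step left them, time stands still between calls to the robot, and variables do not carry over. Pictures are saved under pics/ and viewed, at most 10 in all, crops included, and the job is handed in when it is done.

Besides the shell and the picture viewer there is one more tool, called after "Request:" in YAML: its name, and indented under it one key for each argument. arm_command: Moves the arm, as the interface text tells. Its arguments: {"type":"object","properties":{"targets":{"type":"array","items":{"type":"array"}}},"required":["targets"]}

```bash
mkdir -p pics
python3 - <<'E'
from rig import readout,get_image
import cv2,numpy as np,pickle
o=readout.get_obs();print(o['time_s'],o['ee_pos'],o['tcp_rot'],o['finger_gap'])
for n in("scene","top"):
    d=get_image(n);pickle.dump(d,open(n+'.pkl','wb'));cv2.imwrite(f'pics/{n}0.png',d['pixels'][:,:,::-1]);print(d['T'].round(3),d['mtx'][0,0])
E
```

```text
0.0 [0.18748827 0.59570532 0.23044914] [-1.79908387e+02  9.27847716e-03  1.62536941e+02] 0.08557189633129932
[[ 0.383  0.686 -0.619  1.221]
 [ 0.924 -0.298  0.241 -0.156]
 [-0.019 -0.664 -0.747  0.797]
 [ 0.     0.     0.     1.   ]] 418.9090128667402
[[-0.017 -0.99   0.137  0.497]
 [-0.999  0.02   0.026  0.052]
 [-0.028 -0.137 -0.99   0.81 ]
 [ 0.     0.     0.     1.   ]] 369.5280954463132
```

View pics/scene0.png

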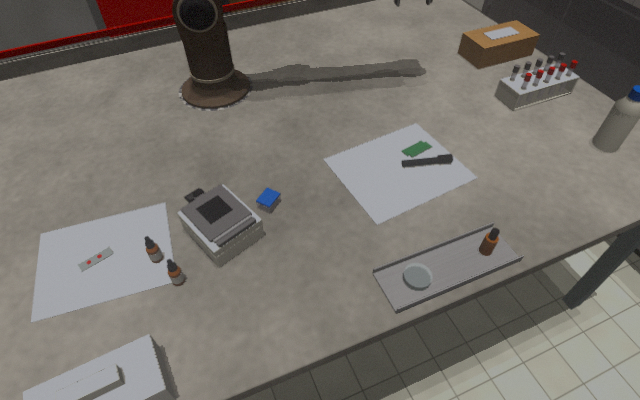

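View pics/top0.png

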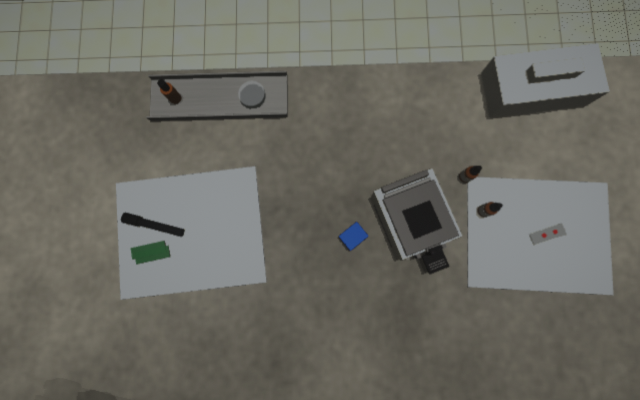

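The scene view has the reader at about (220,222), with its tab at (195,195). The top view has the reader at about (418,215), the tab at (435,260), the bottles at (470,173) and (490,209), and the slide box at (353,236). I'll enlarge the top view.

Run:
```python
import cv2,pickle
d=pickle.load(open('top.pkl','rb'))['pixels'][150:285,325:505,::-1]
cv2.imwrite('pics/c1.png',cv2.convertScaleAbs(cv2.resize(d,None,fx=4.4,fy=4.4,interpolation=2),alpha=1.5))
```

```text
(no output)
```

View pics/c1.png

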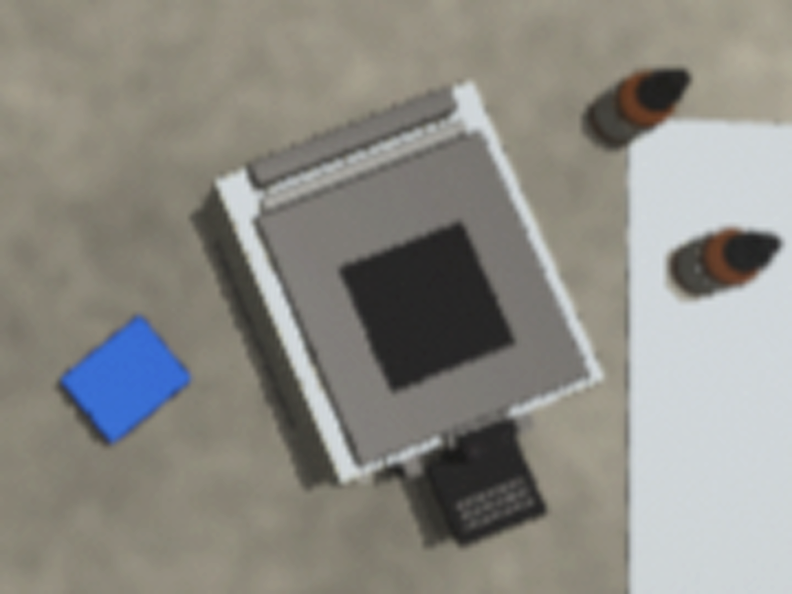

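The crop shows the reader's top corners at (345,478), (603,377), (472,85) and (218,180), with the tab's ribs at about (495,505). I'll fit the reader pose to these.

```bash
cat > h.py <<'E'
import cv2,pickle,numpy as np
def ray(d,uv,z):
    p=cv2.undistortPoints(np.array([[uv]],float),d['mtx'],d['dist_coeffs'])[0,0]
    r=d['T'][:3,:3]@[p[0],p[1],1];c=d['T'][:3,3];return c+r*(z-c[2])/r[2]
E
python3 - <<'E'
from h import *
from scipy.optimize import least_squares
d=pickle.load(open('top.pkl','rb'))
f=lambda c:(325+(c[0]+.5)/4.4-.5,150+(c[1]+.5)/4.4-.5)
W=np.array([ray(d,f(c),.065)[:2] for c in[(345,478),(603,377),(472,85),(218,180)]])
L=np.array([[-.07,.065],[-.07,-.065],[.08,-.065],[.08,.065]])
R=lambda t:np.array([[np.cos(t),-np.sin(t)],[np.sin(t),np.cos(t)]])
s=least_squares(lambda p:(L@R(p[2]).T+p[:2]-W).ravel(),[.5,-.2,0]);p=s.x
print(p,np.degrees(p[2]),(s.fun*1e3).round(1))
loc=lambda w:R(p[2]).T@(w-p[:2])
print('tab',ray(d,f((495,505)),.046),loc(ray(d,f((495,505)),.046)[:2]))
print('pad pred',R(p[2])@[-.105,0]+p[:2])
for n,c,z in[('a',(608,120),0.01),('b',(690,270),.01),('atop',(668,88),.08),('btop',(757,250),.08),('box',(125,378),.03)]:
    w=ray(d,f(c),z);print(n,w.round(3),loc(w[:2]).round(3))
E
```

```text
[ 0.58758341 -0.13232285  0.35270917] 20.208746791439477 [-2.3  1.6 -0.8 -2.   2.8 -1.   0.3  1.4]
tab [ 0.48835682 -0.16899846  0.046     ] [-0.1057875  -0.00014089]
pad pred [ 0.48904718 -0.16859421]
a [ 0.677 -0.247  0.01 ] [ 0.044 -0.138]
b [ 0.6   -0.281  0.01 ] [-0.039 -0.144]
atop [ 0.675 -0.248  0.08 ] [ 0.042 -0.139]
btop [ 0.6   -0.282  0.08 ] [-0.04  -0.145]
box [ 0.551 -0.002  0.03 ] [0.011 0.135]
```

Request:
arm_command:
  targets:
    - [[0,0,0],[0,0,-6.3],-1]
    - [[0,0,0],[0,0,-6.3],-1]
    - [[0,0,0],[0,0,-6.3],-1]
    - [[0,0,0],[0,0,-6.3],-1]
    - [[0,0,0],[0,0,-6.3],-1]
    - [[0,0,0],[0,0,-6.2],-1]
    - [[0,-3,0],[0,0,0],-1]
    - [[0,-3,0],[0,0,0],-1]
    - [[0,-3,0],[0,0,0],-1]
    - [[0,-3,0],[0,0,0],-1]
    - [[0,-3,0],[0,0,0],-1]
    - [[0,-3,0],[0,0,0],-1]
    - [[0,-3,0],[0,0,0],-1]
    - [[0,-3,0],[0,0,0],-1]
    - [[0,-3,0],[0,0,0],-1]
    - [[0,-3,0],[0,0,0],-1]
    - [[0,-3,0],[0,0,0],-1]
    - [[0,-3,0],[0,0,0],-1]
    - [[0,-3,0],[0,0,0],-1]
    - [[0,-3,0],[0,0,0],-1]

```text
time_s: 1.77
ee_pos: [0.3329, 0.2005, 0.2312]
tcp_rot: [180.0, -0.0, -159.8]
ft_force: [-0.0, 0.4, -0.3]
finger_gap: -0.0
grip_force: 0.0
```

Request:
arm_command:
  targets:
    - [[0,-3,0],[0,0,0],-1]
    - [[0,-3,0],[0,0,0],-1]
    - [[0,-3,0],[0,0,0],-1]
    - [[0,-3,0],[0,0,0],-1]
    - [[0,-3,0],[0,0,0],-1]
    - [[0,-3,0],[0,0,0],-1]
    - [[0,-3,0],[0,0,0],-1]
    - [[0,-3,0],[0,0,0],-1]
    - [[0,-3,0],[0,0,0],-1]
    - [[0,-3,2],[0,0,0],-1]
    - [[0,-3,2],[0,0,0],-1]
    - [[0,-3,2],[0,0,0],-1]
    - [[0,-2,2],[0,0,0],-1]
    - [[0,0,0],[0,0,0],-1]
    - [[0,0,0],[0,0,0],-1]

```text
time_s: 3.02
ee_pos: [0.4632, -0.1553, 0.1499]
tcp_rot: [180.0, -0.2, -159.9]
ft_force: [0.2, -0.2, 0.7]
finger_gap: 0.0001
grip_force: 0.0
```

Request:
arm_command:
  targets:
    - [[0,-1,0],[0,0,0],-1]
    - [[0,-1.1,0],[0,0,0],-1]
    - [[0,0,0],[0,-5,0],-1]
    - [[0,0,0],[0,-5,0],-1]
    - [[0,0,0],[0,-5,0],-1]
    - [[0,0,0],[0,-5,0],-1]
    - [[0,0,2],[0,0,0],-1]
    - [[0,0,2],[0,0,0],-1]
    - [[0,0,2],[0,0,0],-1]
    - [[0.3,0,1.9],[0,0,0],-1]
    - [[0,0,1],[0,0,0],-1]
    - [[0,0,0],[0,0,0],-1]
    - [[0,0,0],[0,0,0],-1]

```text
time_s: 4.1
ee_pos: [0.4979, -0.1651, 0.0671]
tcp_rot: [-180.0, 20.0, -159.8]
ft_force: [-0.1, -0.3, -0.2]
finger_gap: 0.0002
grip_force: 0.0
```

```bash
cat >> h.py <<'E'
P=np.array([.5876,-.1323]);c,s=np.cos(.3527),np.sin(.3527)
def loc(w): d=np.array(w[:2])-P; return np.array([c*d[0]+s*d[1],-s*d[0]+c*d[1],w[2]])
def look(name,n,box,k):
    from rig import get_image
    d=get_image(name);x0,y0,x1,y1=box
    cv2.imwrite(f'pics/{n}.png',cv2.convertScaleAbs(cv2.resize(d['pixels'][y0:y1,x0:x1,::-1],None,fx=k,fy=k,interpolation=2),alpha=1.4))
E
python3 - <<'E'
from h import *
from rig import readout
look('scene','s2',(130,110,300,270),4)
o=readout.get_obs();print(o['time_s'],loc(o['ee_pos']),o['tcp_rot'],o['ft_force'])
E
```

```text
4.15 [-9.54123130e-02  6.17061824e-06  6.76004707e-02] [-179.93379315   20.05913885 -159.75226271] [-0.48827932 -0.45359275  0.87689204]
```

View pics/s2.png

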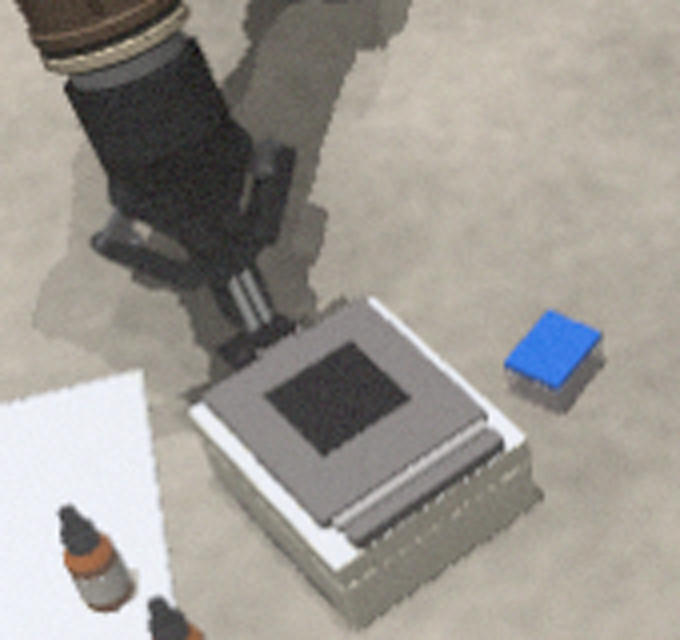

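The shut fingers at (250,320) stand over the middle of the tab, clear of the lid and bottles. Next I press.

Request:
arm_command:
  targets:
    - [[0.4,0,0.5],[0,0,0],-1]
    - [[0.4,0,0.5],[0,0,0],-1]
    - [[0.07,0,0.19],[0,0,0],-1]
    - [[0.07,0,0.19],[0,0,0],-1]
    - [[0.07,0,0.19],[0,0,0],-1]
    - [[0.07,0,0.19],[0,0,0],-1]
    - [[0.07,0,0.19],[0,0,0],-1]
    - [[0,0,0],[0,0,0],-1]
    - [[0,0,0],[0,0,0],-1]

```text
time_s: 4.9
ee_pos: [0.4938, -0.1663, 0.0445]
tcp_rot: [-180.0, 20.0, -159.8]
ft_force: [-1.3, -1.1, 3.3]
finger_gap: 0.0004
grip_force: 1.6
```

Request:
arm_command:
  targets:
    - [[0.07,0,0.19],[0,0,0],-1]
    - [[0.04,0,0.1],[0,0,0],-1]
    - [[0,0,0],[0,0,0],-1]
    - [[0,0,0],[0,0,0],-1]
    - [[0,0,0],[0,0,0],-1]
    - [[0,0,0],[0,0,0],-1]
    - [[0,0,0],[0,0,0],-1]
    - [[0,0,0],[0,0,0],-1]

```text
time_s: 5.57
ee_pos: [0.4937, -0.1662, 0.0414]
tcp_rot: [-180.0, 20.0, -159.8]
ft_force: [-1.1, -2.2, 3.7]
finger_gap: -0.0002
grip_force: 2.1
```

Run:
```python
from h import *
from rig import readout
look('scene','s3',(130,90,300,250),4)
o=readout.get_obs();print(o['time_s'],loc(o['ee_pos']),o['ft_force'])
```

```text
5.6167 [-0.09986746  0.0005626   0.0413715 ] [-0.74107018 -2.29979868  3.30427673]
```

View pics/s3.png

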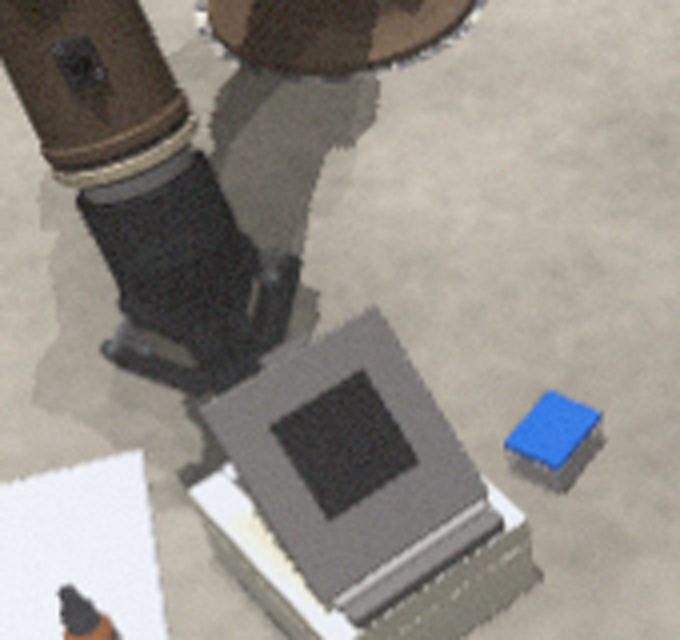

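The lid has sprung up to part open, the fingers are still on the tab, and the bottle and box haven't moved. I'll back off along the tool axis and then come in front of the risen edge.

Request:
arm_command:
  targets:
    - [[0,0,-1],[0,0,0],-1]
    - [[0,0,-2],[0,0,0],-1]
    - [[0,0,-2.5],[0,0,0],-1]
    - [[0,0,-2.5],[0,0,0],-1]
    - [[0,0,-2],[0,0,0],-1]
    - [[0,0,0],[0,0,0],-1]
    - [[-2,0,0.73],[0,0,0],-1]
    - [[-2,0,0.73],[0,0,0],-1]
    - [[-2,0,0.73],[0,0,0],-1]
    - [[-1.5,0,0.55],[0,0,0],-1]
    - [[0,0,0],[0,0,0],-1]
    - [[0,0,0],[0,0,0],-1]
    - [[0,0,0],[0,0,0],-1]

```text
time_s: 6.7
ee_pos: [0.5351, -0.1499, 0.1344]
tcp_rot: [179.9, 19.9, -159.8]
ft_force: [-0.5, -0.6, 1.2]
finger_gap: -0.0003
grip_force: 0.0
```

Run:
```python
from h import *
from rig import readout
look('scene','s4',(130,70,300,250),3.3)
o=readout.get_obs();print(o['time_s'],loc(o['ee_pos']),o['ft_force'])
```

```text
6.75 [-0.05550185  0.00126706  0.13455233] [ 0.76378628 -0.36736668  0.24812636]
```

View pics/s4.png

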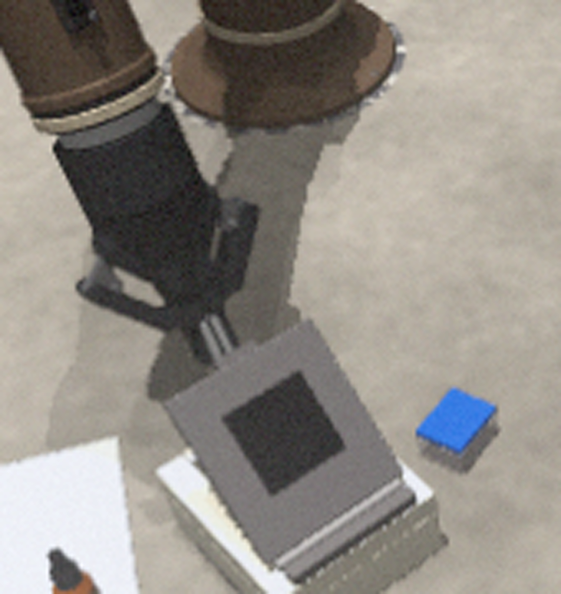

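The finger stands just in front of the lug. I'll push along the arc and check partway.

Request:
arm_command:
  targets:
    - [[-0.95,0,0.2],[0,0,0],-1]
    - [[-0.95,0,0.2],[0,0,0],-1]
    - [[-0.67,0,-0.2],[0,0,0],-1]
    - [[-0.67,0,-0.2],[0,0,0],-1]
    - [[-0.67,0,-0.2],[0,0,0],-1]
    - [[-0.67,0,-0.2],[0,0,0],-1]
    - [[-0.66,0,-0.08],[0,0,0],-1]
    - [[-0.66,0,-0.08],[0,0,0],-1]
    - [[-0.66,0,-0.08],[0,0,0],-1]
    - [[-0.66,0,-0.08],[0,0,0],-1]

```text
time_s: 7.58
ee_pos: [0.5982, -0.1273, 0.1668]
tcp_rot: [180.0, 20.0, -159.8]
ft_force: [-0.5, -0.1, -0.4]
finger_gap: -0.0001
grip_force: 0.2
```

Run:
```python
from h import *
from rig import readout
look('scene','s5',(130,70,300,250),3.3)
o=readout.get_obs();print(o['time_s'],loc(o['ee_pos']),o['ft_force'])
```

```text
7.6333 [0.01319461 0.00102871 0.1676437 ] [1.50787992 0.08126291 1.28275584]
```

View pics/s5.png

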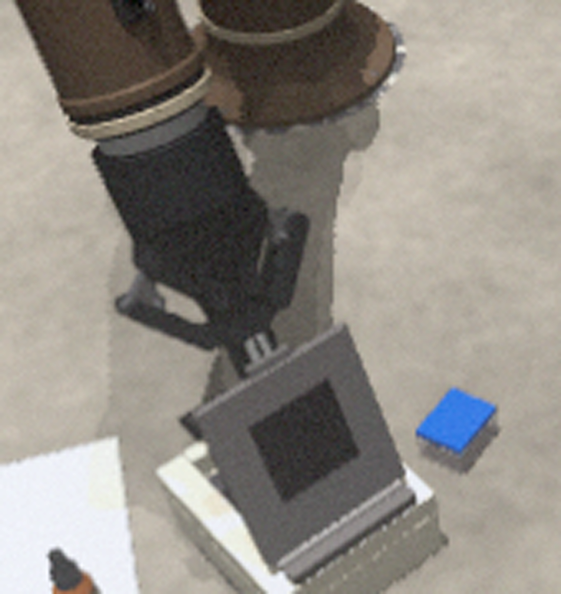

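The lid has followed to about 1.2 rad with the finger still before it. I'll finish the arc, then withdraw forward.

Request:
arm_command:
  targets:
    - [[-0.66,0,0.08],[0,0,0],-1]
    - [[-0.66,0,0.08],[0,0,0],-1]
    - [[-0.66,0,0.08],[0,0,0],-1]
    - [[-0.66,0,0.08],[0,0,0],-1]
    - [[-0.66,0,0.1],[0,0,0],-1]
    - [[-0.66,0,0.1],[0,0,0],-1]
    - [[-0.6,0,0.2],[0,0,0],-1]
    - [[-0.6,0,0.2],[0,0,0],-1]
    - [[-0.6,0,0.2],[0,0,0],-1]
    - [[-0.6,0,0.2],[0,0,0],-1]
    - [[0,0,0],[0,0,0],-1]
    - [[0,0,0],[0,0,0],-1]
    - [[0,0,0],[0,0,0],-1]

```text
time_s: 8.72
ee_pos: [0.6578, -0.1055, 0.1757]
tcp_rot: [180.0, 20.0, -159.8]
ft_force: [0.3, -1.3, -0.7]
finger_gap: 0.0004
grip_force: 0.0
```

Run:
```python
from h import *
from rig import readout
look('scene','s6',(130,70,300,250),3.3)
o=readout.get_obs();print(o['time_s'],loc(o['ee_pos']),o['ft_force'])
```

```text
8.7667 [0.07501023 0.00080833 0.17581915] [-0.05075074  0.67045182  0.63999548]
```

View pics/s6.png

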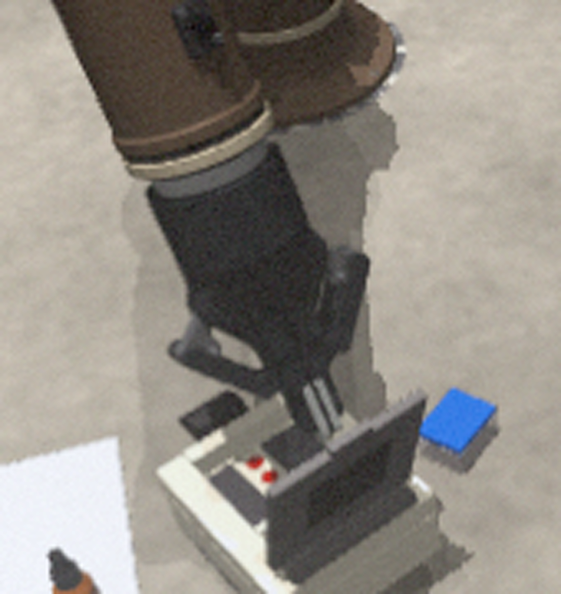

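The lid leans back past vertical, with the cassette in place and the box unmoved. I'll withdraw and let it settle.

Request:
arm_command:
  targets:
    - [[1,0,-1],[0,0,0],-1]
    - [[2,0,-2],[0,0,0],-1]
    - [[2,0,-2],[0,0,0],-1]
    - [[2,0,-2],[0,0,0],-1]
    - [[2,0,-2],[0,0,0],-1]
    - [[2,0,-2],[0,0,0],-1]
    - [[1,0,-1],[0,0,0],-1]
    - [[0,0,0],[0,0,0],-1]
    - [[0,0,0],[0,0,0],-1]
    - [[0,0,0],[0,0,0],-1]
    - [[0,0,0],[0,0,0],-1]
    - [[0,0,0],[0,0,0],-1]
    - [[0,0,0],[0,0,0],-1]
    - [[0,0,0],[0,0,0],-1]
    - [[0,0,0],[0,0,0],-1]
    - [[0,0,0],[0,0,0],-1]
    - [[0,0,0],[0,0,0],-1]
    - [[0,0,0],[0,0,0],-1]
    - [[0,0,0],[0,0,0],-1]
    - [[0,0,0],[0,0,0],-1]

```text
time_s: 10.43
ee_pos: [0.5137, -0.1586, 0.2477]
tcp_rot: [-180.0, 20.0, -159.8]
ft_force: [-0.3, -0.5, 0.1]
finger_gap: 0.0002
grip_force: 0.0
```

Run:
```python
from h import *
from rig import readout
look('scene','s7',(130,110,300,290),3.3)
o=readout.get_obs();print(o['time_s'],loc(o['ee_pos']),o['ft_force'])
```

```text
10.4833 [-0.07840822  0.00083179  0.2477276 ] [ 0.2510226   0.67023894 -0.18546333]
```

View pics/s7.png

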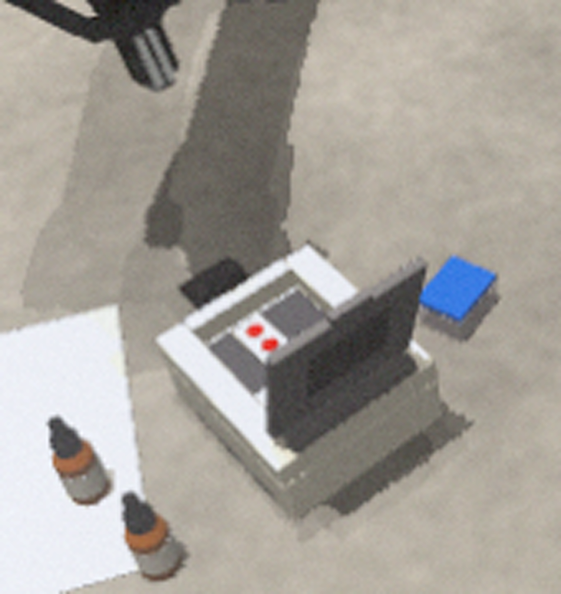

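The lid stands leaning back, with the cassette, bottles and box undisturbed. I'll wait another second and check the lid angle by projecting its corners.

Request:
arm_command:
  targets:
    - [[0,0,0],[0,0,0],-1]
    - [[0,0,0],[0,0,0],-1]
    - [[0,0,0],[0,0,0],-1]
    - [[0,0,0],[0,0,0],-1]
    - [[0,0,0],[0,0,0],-1]
    - [[0,0,0],[0,0,0],-1]
    - [[0,0,0],[0,0,0],-1]
    - [[0,0,0],[0,0,0],-1]
    - [[0,0,0],[0,0,0],-1]
    - [[0,0,0],[0,0,0],-1]
    - [[0,0,0],[0,0,0],-1]
    - [[0,0,0],[0,0,0],-1]

```text
time_s: 11.48
ee_pos: [0.5137, -0.1586, 0.2477]
tcp_rot: [180.0, 20.0, -159.8]
ft_force: [0.3, -0.1, 0.7]
finger_gap: -0.0001
grip_force: 0.0
```

Run:
```python
from h import *
look('scene','s8',(190,165,280,265),6)
d=pickle.load(open('scene.pkl','rb'));T=np.linalg.inv(d['T'])
for th in(1.6,1.7,1.8,1.9):
    r=[]
    for y in(.056,-.056):
      for k in(-.004,.004):
        x=.06-.126*np.cos(th)+k*np.sin(th);z=.07+.126*np.sin(th)+k*np.cos(th)
        w=np.array([[P[0]+c*x-s*y,P[1]+s*x+c*y,z]])
        u=cv2.projectPoints(w,cv2.Rodrigues(T[:3,:3])[0],T[:3,3],d['mtx'],d['dist_coeffs'])[0].ravel()
        r+=list(((u-[190,165])*6).round(0))
    print(th,r)
```

```text
1.6 [np.float64(330.0), np.float64(58.0), np.float64(345.0), np.float64(71.0), np.float64(47.0), np.float64(234.0), np.float64(61.0), np.float64(248.0)]
1.7 [np.float64(353.0), np.float64(79.0), np.float64(368.0), np.float64(93.0), np.float64(69.0), np.float64(257.0), np.float64(84.0), np.float64(273.0)]
1.8 [np.float64(377.0), np.float64(102.0), np.float64(392.0), np.float64(118.0), np.float64(92.0), np.float64(283.0), np.float64(107.0), np.float64(301.0)]
1.9 [np.float64(401.0), np.float64(128.0), np.float64(416.0), np.float64(146.0), np.float64(116.0), np.float64(312.0), np.float64(131.0), np.float64(331.0)]
```

View pics/s8.png

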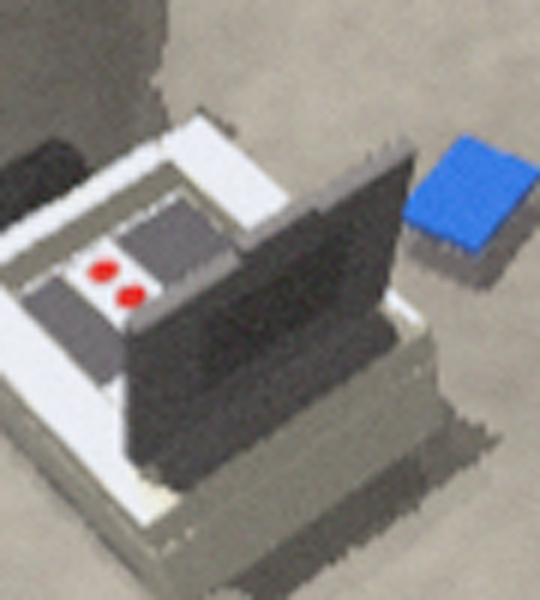

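The lid's top corners at (400,135)/(413,150) and (127,322) match the 1.9 rad prediction: (401,128)/(416,146) and (116,312)/(131,331). The lid is fully open, so I'm handing in.

```bash
python3 -c "
from rig import order
print(order.sign_off())"
```

```text
the job is handed in; nothing more can be done
None
```

I pressed the tab and the lid sprang up by itself. I then pushed the lid back until it stayed fully open (about 1.9 rad in the last picture) and withdrew the arm. The cassette, bottles and slide box look undisturbed in the pictures, and I handed the job in at about 11.5 s; no verdict was returned.

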